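# Put the pipe couplings away by size

### The arm

A 6-joint arm with a two-finger parallel gripper is mounted at the origin on the work surface. World frame = base frame: x ahead of the robot, y to its left, z up, the work surface at z = 0. Lengths are in m, angles in rad, forces in N, time in s.
With the tool pointing down it reaches from about 0.35 to 0.775 m from the base axis. Payload 7.3 kg.
Tool frame: the origin (TCP) lies at the very end of the fingers, on their centre line; the grasp point (between the pads) lies 19 mm behind it; z points along the fingers, y is the direction in which the jaws open and shut (so a half turn about z gives the same grasp; the last joint's range is limited). The gripper opens to 92 mm and grips with 3 to 60 N. Pads are 19 mm wide; open, the fingers measure 130 mm over their backs; the gripper's body (75 mm by 190 mm) begins 47 mm behind the grasp point.
Start: joints at [-1.397, 0.342, 1.524, -0, 1.275, -0.146], TCP at [0.165, -0.498, 0.227] pointing down, gripper open.
Joint ranges: [-2.53, 2.53], [-0.77, 2.02], [0.04, 2.7], [-1, 4.14], [0.28, 2.66], [-3.11, 3.11]. Speed limits (rad/s): [2.57, 2.57, 3.14, 3.14, 3.14, 3.14].

### API

Orientations are given as [roll, pitch, yaw] about the fixed x, y, z axes, in that order (R = Rz(yaw) Ry(pitch) Rx(roll)).
In Python, from cell import robot gives the robot as it stands.
- The arm moves only by the shell command python3 -m pendant 'ROWS' [OPENING] [FORCE]. ROWS is JSON, a list of rows, each a list of 2 entries, a list of its own where there are three numbers: the shift along the tool's x, y, z in mm, then the turn about the tool's z in degrees. In form: [[[x, y, z], turn], ...]. A call has 1 to 10 rows; each row is the pose to reach, as a shift and turn from the pose measured when the call began, along the tool's axes at that moment; what a row does not reach only later rows make up. A row lasts 1/12 s, in which the tool goes at most 41.7 mm and 7.16 degrees, less where a joint would pass 70% of its speed; a pose out of reach is approached as far as the arm can. A call with a gripper value outside its range is refused whole. OPENING is the opening, from 0 (shut) to 1 (fully open), set as the call begins (- or left out, the last holds). The fingers move at their own pace and stop on an object; FORCE is the grip in N (left out, the last holds). Time passes only in rows, so rows that repeat a pose let the fingers close. It gives the time, the measured TCP pose, the force and the opening at its end, in the units of the state.
- robot.observe(): the state, without advancing time (a new reading comes with each control period).
- robot.read_camera(name): name is "scene" or "top" or "wrist"; returns the picture (420x560x3 uint8, red, green, blue); there is no depth.
- robot.calibration(name): a dict with "vfov" (degrees; the focal length in pixels is half the picture's height over the tangent of half this angle, whatever the lens; pixels are square), "cx", "cy" (the principal point, pixels), "rvec" (rotation vector, rad) and "tvec" (3), from world to camera coordinates, as OpenCV has them. Camera axes: x right, y down, z forward; pixel columns grow to the right and rows downward; lengths in m; the calibration is good to about 2 mm. A picture is of the moment at which its call begins: read the wrist's pose just before it. calibration takes no time and is no camera call; for the wrist camera it gives the pose at the moment of the call.
- robot.hand_in(): hands the job in, once; it reports no verdict.
Trained networks look in the newest picture that a camera, given by its name, has taken for a name from the list of things; names that differ only in an ending like _2 or _b are one class to them, and where a whole thing is asked for, a point or a joint stands for the part that bears it (a point fixed in the world has none). Each returns a list of dicts, best first, with "p" (0 to 1); they miss things now and then, are a little off and sometimes report something else, mostly with a low value. They report only what shows in the picture. A call takes as long as a camera call. They do not tell look-alikes from the thing itself.
- robot.find_in(camera, query): "xy" ([column, row] as shares, 0 to 1, of the picture: columns of its width, rows of its height, amid what is visible of it).
The state is a dict: "time": time; "qpos": joint angles; "qvel": joint speeds; "joint_efforts": joint torques, N m; "tool_pos": TCP position; "tool_rot": TCP orientation; "contact_force": force on the tool from outside, world axes, zero at the start; "torque": the same for the moment, N m; "opening": finger opening in m.
Only numpy, scipy, OpenCV 4.12 (cv2) and the standard library are available. Lean on these libraries where they do the work, as an engineer would, in place of code of your own. Each camera call takes 0.05 s, during which the arm holds its last target.

### The job

Put the four steel pipe couplings away in the row of stock trays on the shelf board, one to a tray and in order of size: the smallest in the yellow tray at one end, then rising along the row to the largest in the blue tray at the other end. Stand each upright on end in the middle of its tray, setting it down rather than dropping it, and leave the tin and the brass valve where they are.

Things in the scene. Friction and masses are not known exactly. Their poses are not given: they have to be found in the camera images.
- mid_a (a point): The smallest of the four plain galvanised-steel pipe couplings (short open tubes standing on end): outside diameter 26 mm, height 34 mm, bore about 18 mm. The point is its centre, half-way up (17 mm above what it stands on); z is the tube's axis.
- mid_b (a point): The second smallest of the four plain galvanised-steel pipe couplings (short open tubes standing on end): outside diameter 33 mm, height 38 mm, bore about 24 mm. The point is its centre, half-way up (19 mm above what it stands on); z is the tube's axis.
- mid_c (a point): The second largest of the four plain galvanised-steel pipe couplings (short open tubes standing on end): outside diameter 40 mm, height 44 mm, bore about 30 mm. The point is its centre, half-way up (22 mm above what it stands on); z is the tube's axis.
- mid_d (a point): The largest of the four plain galvanised-steel pipe couplings (short open tubes standing on end): outside diameter 48 mm, height 50 mm, bore about 37 mm. The point is its centre, half-way up (25 mm above what it stands on); z is the tube's axis.
- tray_yellow: Yellow stock tray at one end (it varies which) of the row of four, for the smallest coupling. 88 (x) x 76 (y) mm outside, 84 x 72 inside; origin at the centre of its underside, inner floor 3 mm and lip tops 10 mm above it; y along the row. Fixed on a grey shelf board 30 mm high; tray centres about 84 mm apart, a label tab on its robot side.
- tray_grey1: One of the two plain light-grey trays in the middle of the row; it may be next to the yellow or next to the blue one. 88 (x) x 76 (y) mm outside, 84 x 72 inside; origin at the centre of its underside, inner floor 3 mm and lip tops 10 mm above it; y along the row. Fixed on a grey shelf board 30 mm high.
- tray_grey2: The other plain light-grey tray in the middle of the row. 88 (x) x 76 (y) mm outside, 84 x 72 inside; origin at the centre of its underside, inner floor 3 mm and lip tops 10 mm above it; y along the row. Fixed on a grey shelf board 30 mm high.
- tray_blue: Blue stock tray at the other end of the row, for the largest coupling. 88 (x) x 76 (y) mm outside, 84 x 72 inside; origin at the centre of its underside, inner floor 3 mm and lip tops 10 mm above it; y along the row. Fixed on a grey shelf board 30 mm high.
- tin_mid (a point): Bystander: closed round tin with a paper label, 56 mm across, 55 mm high, standing among the couplings; the point is its centre, half-way up. To be left alone.
- valve_mid (a point): Bystander: brass ball valve with a red lever, lying among the couplings, about 85 mm long with its lever (along its x, lever to +x), 38 mm wide, 50 mm high; the point is in its middle, 20 mm above the bench. To be left alone.
Mind the look-alikes: they are no part of the job. What is shaped like the part that bears mid_a but pink is not meant. What is shaped like the part that bears mid_b but red is not meant.

How it is judged:
By the outcome, as a careful person would: the job done as asked, in the order asked, and still so for the second after the job is handed in, with the robot touching nothing.
It also fails if it takes over 88 s, if anything falls off the work surface, if the arm or the gripper's body presses on something with over 40 N, if the wrist force passes 120 N, or if a joint passes its speed limit or range.

## Working session

There is one attempt and no reset: what is moved stays moved. The work goes in short steps, Python scripts to look and compute and a shell command to move; the robot and the scene stay as the last step left them, time stands still between calls to the robot, and variables do not carry over. Pictures are saved under pics/ and viewed, and the job is handed in when it is done.

```bash
mkdir -p pics; ls
python3 - <<'E'
from cell import robot
import cv2
print(robot.observe())
for n in ["scene","top","wrist"]:
    im=robot.read_camera(n); cv2.imwrite(f"pics/{n}0.png",im[:,:,::-1]); print(n,robot.calibration(n))
E
```

```text
pics
{'time': 0.0, 'qpos': array([-1.39702588e+00,  3.42730236e-01,  1.52501958e+00,  1.36788404e-06,
        1.27540019e+00, -1.46025040e-01]), 'qvel': array([ 1.46604210e-04, -1.43603913e-03, -5.28889069e-04, -4.32003427e-04,
        2.86404257e-05, -6.24753643e-05]), 'joint_efforts': array([ 2.09024515e-04, -4.31244421e+01, -2.44222820e+01,  7.19266268e-02,
        5.60265896e-02, -1.28948964e-04]), 'tool_pos': array([ 0.16498307, -0.49797202,  0.22604017]), 'tool_rot': array([-3.14005207e+00, -2.27899117e-04,  3.19794909e-01]), 'contact_force': array([0.4601952 , 0.39566725, 0.29097075]), 'torque': array([-0.01349507, -0.02139603,  0.01091838]), 'opening': 0.09216358348010857}
scene {'vfov': 56.729486151944144, 'cx': 281.5455152684562, 'cy': 210.17453881784567, 'rvec': array([ 0.82860106,  2.74876254, -0.76891331]), 'tvec': array([ 0.44814789, -0.2165871 ,  0.99532828])}
top {'vfov': 51.8928625558712, 'cx': 285.0027444314777, 'cy': 197.7043679149519, 'rvec': array([ 2.22204435, -2.20956666,  0.06483661]), 'tvec': array([-0.00257638,  0.5277239 ,  0.9137351 ])}
wrist {'vfov': 61.09410146517355, 'cx': 281.21235485457265, 'cy': 211.6655098445252, 'rvec': array([-2.35767059,  1.70208311,  0.23752028]), 'tvec': array([-0.52491742, -0.0339065 ,  0.38905344])}
```

View pics/top0.png

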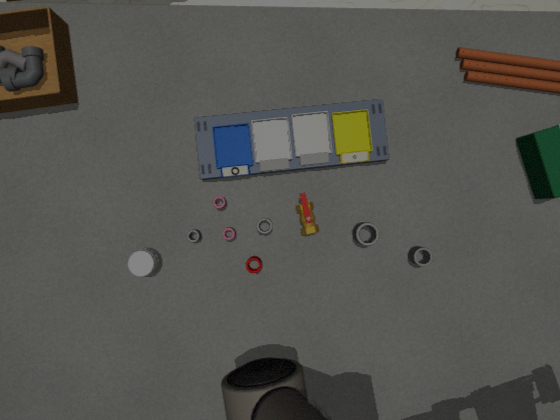

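View pics/scene0.png

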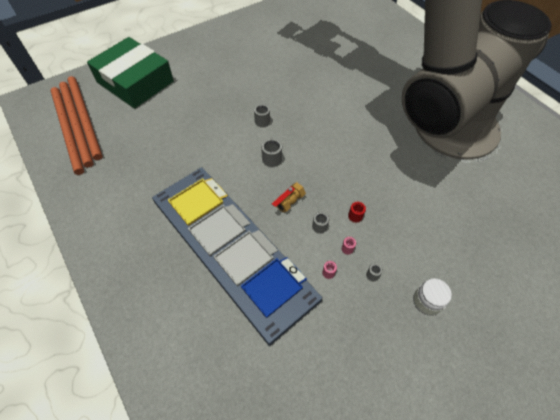

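View pics/wrist0.png

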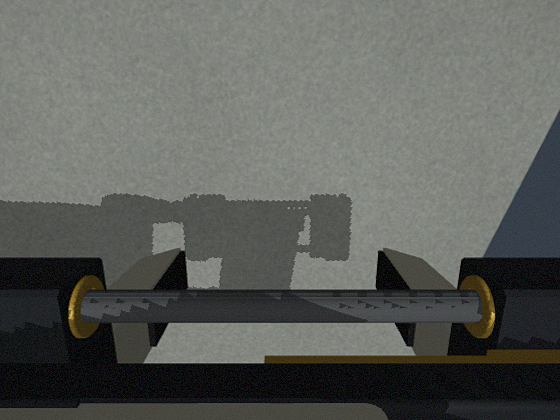

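The top view shows the tray row (blue at 232,146 to yellow at 351,132), and grey couplings near (194,236), (265,227), (366,234) and (422,257). The pink parts (220,202 and 229,233) and the red one (254,264) are decoys. The scene view agrees. Next I'll zoom in and measure.

```bash
cat > h.py <<'E'
import numpy as np, cv2
from cell import robot
def K(c,H=420):
    f=H/2/np.tan(np.radians(c['vfov']/2)); return np.array([[f,0,c['cx']],[0,f,c['cy']],[0,0,1]])
def ray(c,uv,z):
    R=cv2.Rodrigues(c['rvec'])[0]; o=-R.T@c['tvec']
    d=R.T@np.linalg.inv(K(c))@np.array([uv[0],uv[1],1.]); return o+d*(z-o[2])/d[2]
def proj(c,p):
    return cv2.projectPoints(np.atleast_2d(p).astype(float),c['rvec'],c['tvec'],K(c),None)[0][:,0]
E
python3 - <<'E'
from h import *
t=cv2.imread('pics/top0.png'); s=cv2.imread('pics/scene0.png')
a=cv2.resize(t[90:280,180:390],None,fx=3.8,fy=3.1,interpolation=cv2.INTER_CUBIC)
cv2.imwrite('pics/z1.png',cv2.resize(t[90:190,190:395],None,fx=3.9,fy=3.9,interpolation=cv2.INTER_CUBIC))
cr=[cv2.resize(t[y-20:y+20,x-20:x+20],(200,200),interpolation=cv2.INTER_CUBIC) for x,y in [(194,236),(265,227),(422,257),(366,234)]]
cs=[cv2.resize(s[y-20:y+20,x-20:x+20],(200,200),interpolation=cv2.INTER_CUBIC) for x,y in [(374,271),(320,222),(262,116),(272,153)]]
cv2.imwrite('pics/z2.png',np.vstack([np.hstack(cr),np.hstack(cs)]))
c=robot.calibration('top')
for n,uv,z in [('1',(194,236),.034),('2',(265,227),.04),('3',(422,257),.04),('4',(366,234),.05)]: print(n,ray(c,uv,z).round(4))
E
```

```text
1 [0.4467 0.1884 0.034 ]
2 [0.466 0.042 0.04 ]
3 [ 0.4054 -0.2835  0.04  ]
4 [ 0.453  -0.1648  0.05  ]
```

View pics/z1.png

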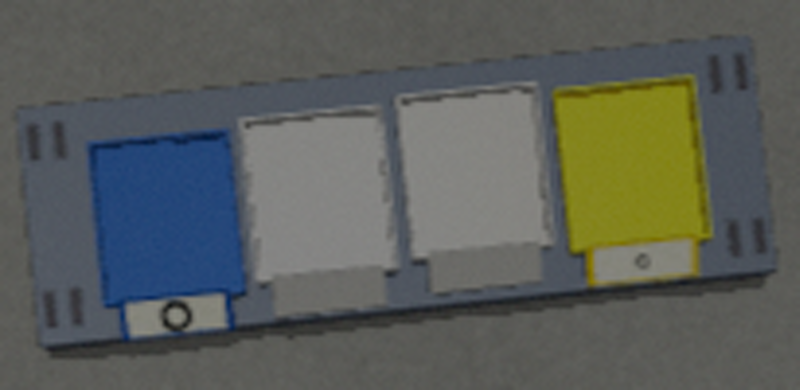

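View pics/z2.png

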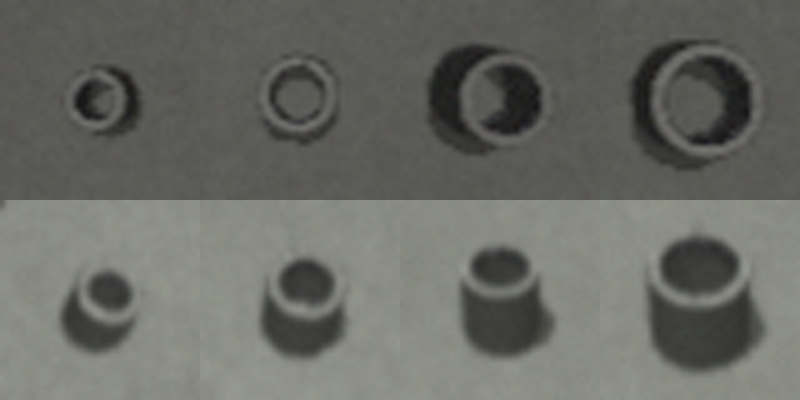

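Run:
```python
from h import *
c=robot.calibration('top'); s=robot.calibration('scene'); w=robot.calibration('wrist')
for n,uv,z in [('a',(193,235.6),.034),('b',(264.2,225.4),.038),('c',(422.2,256.2),.044),('d',(366.7,233.6),.050)]:
    p=ray(c,uv,z); print(n,p.round(4),'scene px',proj(s,p).round(1))
sc={'a':(374-20+20.7,271-20+18.1),'b':(320-20+20.8,222-20+16.6),'c':(262-20+19.5,116-20+13.9),'d':(272-20+19.4,153-20+14)}
for (n,uv),z in zip(sc.items(),[.034,.038,.044,.05]): print('scene',n,uv,ray(s,uv,z).round(4))
T={'yellow':[(555,90),(695,77),(712,237),(572,252)],'g2':[(397,97),(540,83),(552,245),(415,258)],'g1':[(240,120),(382,107),(397,268),(258,282)],'blue':[(90,145),(228,132),(245,292),(105,305)]}
for n,q in T.items():
    P=np.array([ray(c,((u+.5)/3.9-.5+190,(v+.5)/3.9-.5+90),.04)[:2] for u,v in q])
    x=(P[0]+P[1]-P[2]-P[3])/2; y=(P[0]+P[3]-P[1]-P[2])/2
    print(n,P.mean(0).round(4),np.linalg.norm(x).round(3),np.linalg.norm(y).round(3),np.degrees([np.arctan2(x[1],x[0]),np.arctan2(-y[0],y[1])]).round(1))
B=np.array([ray(c,((u+.5)/3.9-.5+190,(v+.5)/3.9-.5+90),.03)[:2] for u,v in [(18,107),(750,38),(775,270),(45,347)]]);print(B.round(4),B.mean(0))
o=robot.observe(); from scipy.spatial.transform import Rotation as Ro
Rt=Ro.from_euler('xyz',o['tool_rot']).as_matrix(); Rw=cv2.Rodrigues(w['rvec'])[0]
print('cam in tool',Rt.T@(-Rw.T@w['tvec']-o['tool_pos']), '\n',Rt.T@Rw.T)
for q in ['mid_a','tray_yellow','tray_blue']: print(q,[(np.round(np.array(d['xy'])*[560,420],1),round(d['p'],2)) for d in robot.find_in('top',q)[:8]])
```

```text
a [0.4475 0.1905 0.034 ] scene px [[376.  267.7]]
b [0.4693 0.0437 0.038 ] scene px [[321.6 217.2]]
c [ 0.4075 -0.2826  0.044 ] scene px [[262.4 108.5]]
d [ 0.4538 -0.1663  0.05  ] scene px [[272.4 145.1]]
scene a (374.7, 269.1) [0.4516 0.1913 0.034 ]
scene b (320.8, 218.6) [0.4727 0.0455 0.038 ]
scene c (261.5, 109.9) [ 0.4119 -0.2797  0.044 ]
scene d (271.4, 147) [ 0.4589 -0.1627  0.05  ]
yellow [ 0.6653 -0.1381] 0.087 0.076 [6.  6.3]
g2 [ 0.6609 -0.0537] 0.087 0.075 [5.5 6.1]
g1 [0.6475 0.0298] 0.087 0.075 [6.2 6.1]
blue [0.6338 0.1104] 0.086 0.074 [6.2 5.9]
[[ 0.6947  0.1917]
 [ 0.7366 -0.2034]
 [ 0.6103 -0.2166]
 [ 0.5658  0.1758]] [ 0.65184174 -0.01311381]
cam in tool [ 7.38669253e-02  1.23383487e-04 -1.57104178e-01] 
 [[ 3.56257439e-04 -9.61870110e-01 -2.73506426e-01]
 [ 9.99999640e-01  1.32035079e-04  8.38213266e-04]
 [-7.70139844e-04 -2.73506627e-01  9.61869810e-01]]
mid_a [(array([372.1, 235.3]), 0.9), (array([422.5, 256.3]), 0.75), (array([218.6, 199.6]), 0.67), (array([251.6, 269.6]), 0.58), (array([262.6, 229.1]), 0.54), (array([230.1, 231.9]), 0.5), (array([193.4, 237.1]), 0.47), (array([310.4, 217.8]), 0.32)]
tray_yellow [(array([232.3, 149.1]), 0.68), (array([312.7, 138.3]), 0.33)]
tray_blue [(array([231.2, 151.1]), 0.61), (array([372.7, 232. ]), 0.55)]
```

```bash
cat >> h.py <<'E'
from scipy.spatial.transform import Rotation as Ro
def go(x,y,z,yaw=96.):
    o=robot.observe(); R=Ro.from_euler('xyz',o['tool_rot']).as_matrix()
    d=1000*R.T@(np.array([x,y,z])-o['tool_pos'])
    T=Ro.from_euler('xyz',[np.pi,0,np.radians(yaw)])
    t=(Ro.from_matrix(R).inv()*T).as_rotvec(degrees=True)
    n=np.linalg.norm(d)/41.7
    print('shift',d.round(1),'turn',t.round(1),'rows',round(n,1),round(abs(t[2])/7.16,1))
def st():
    o=robot.observe(); print('t',round(o['time'],2),o['tool_pos'].round(4),np.degrees(o['tool_rot']).round(1),'F',o['contact_force'].round(1),'open',round(o['opening'],4))
def look(name,fn):
    c=robot.calibration(name); im=robot.read_camera(name); cv2.imwrite('pics/'+fn,im[:,:,::-1]); return c,im
def rim(c,im,x,y,z,r,win=None,ax=None):
    """refine the centre of a rim circle (outer radius r, height z) by maximising edge strength"""
    g=cv2.GaussianBlur(cv2.cvtColor(im,cv2.COLOR_RGB2GRAY).astype(np.float32),(0,0),1)
    th=np.linspace(0,2*np.pi,120,endpoint=False); best=None; res=[]
    for dx in np.arange(-.012,.0121,.0005):
        for dy in np.arange(-.012,.0121,.0005):
            def val(rr):
                P=np.c_[x+dx+rr*np.cos(th),y+dy+rr*np.sin(th),np.full(120,z)]
                q=proj(c,P).astype(np.float32)
                return cv2.remap(g,q[None,:,0],q[None,:,1],cv2.INTER_LINEAR)[0]
            s=np.mean(val(r-.002))-.5*np.mean(val(r+.002))-.5*np.mean(val(r-.0065))
            res.append((s,x+dx,y+dy))
    return max(res)
E
python3 -c "
from h import *
go(.453,-.165,.2)
c=robot.calibration('top')
P=np.array([[.6653,-.1381,.04],[.6609,-.0537,.04],[.6475,.0298,.04],[.6338,.1104,.04]])
print(proj(robot.calibration('scene'),P).round(1))"
```

```text
shift [ 378.1 -225.8   26.6] turn [ -0.   -0.  -77.7] rows 10.6 10.8
[[195.7 198.7]
 [217.  226.9]
 [243.9 255. ]
 [272.5 284.3]]
```

Run:
```python
import cv2
s=cv2.imread('pics/scene0.png')
cv2.imwrite('pics/z3.png',cv2.resize(s[160:345,145:330],None,fx=3.2,fy=3.2,interpolation=cv2.INTER_CUBIC))
```

```text
(no output)
```

View pics/z3.png

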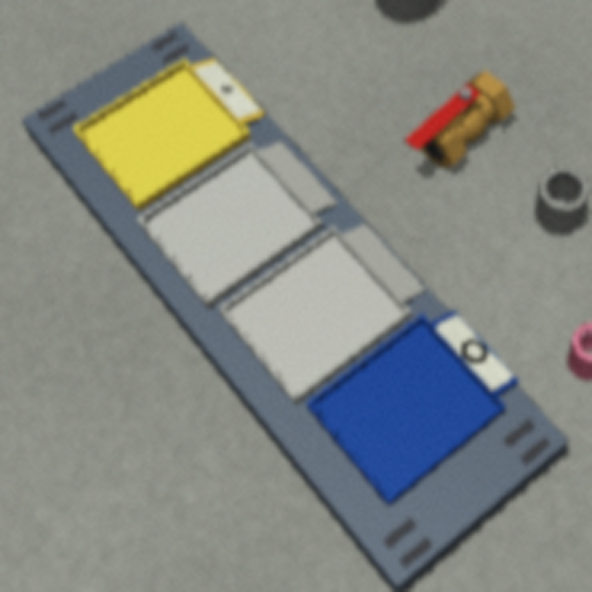

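The zoomed scene view confirms the four trays; their centres match the top estimate to about 2 px, e.g. yellow at (162,132) in the crop. I'll go to a hover over the largest coupling first and check the wrist camera there.

```bash
python3 -m pendant '[[[378,-226,27],-77.7],[[378,-226,27],-77.7],[[378,-226,27],-77.7],[[378,-226,27],-77.7],[[378,-226,27],-77.7],[[378,-226,27],-77.7],[[378,-226,27],-77.7],[[378,-226,27],-77.7],[[378,-226,27],-77.7],[[378,-226,27],-77.7]]' 1; python3 -c "
from h import *
st()
c,im=look('wrist','w1.png'); print(rim(c,im,.453,-.165,.05,.024)); go(.449,.191,.2)"
```

```text
time: 1.13
tool_pos: [0.4378, -0.1817, 0.2012]
tool_rot: [3.141, -0.0, 1.576]
contact_force: [0.9, -0.5, 0.2]
opening: 0.092
t 1.13 [ 0.4378 -0.1817  0.2012] [180.   -0.   90.3] F [ 0.9 -0.5  0.2] open 0.092
(np.float32(27.776993), np.float64(0.456), np.float64(-0.1675))
shift [366.9  13.8   2.2] turn [ 0.2 -0.2 -5. ] rows 8.8 0.7
```

View pics/w1.png

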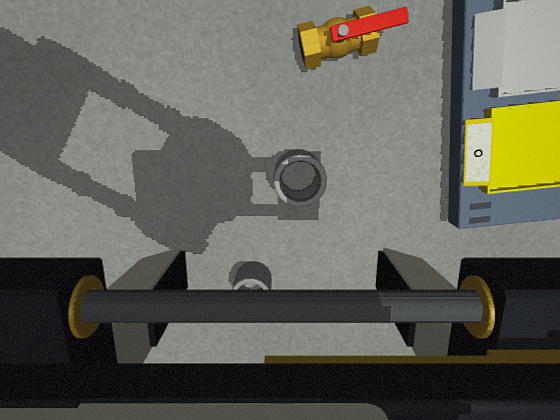

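The wrist view shows the largest coupling at (300,178), with the valve and yellow tray as expected. Its fit gives (0.456,-0.1675), between the top and scene estimates. Next is the hover over a.

```bash
python3 -m pendant '[[[367,14,40],-5],[[367,14,40],-5],[[367,14,40],-5],[[367,14,40],-5],[[367,14,40],-5],[[367,14,40],-5],[[367,14,40],-5],[[367,14,40],-5],[[367,14,40],-5],[[367,14,40],-5]]' 0.65; python3 -m pendant '[[[0,0,0],0],[[0,0,0],0]]' ; python3 -c "
from h import *
st()
c,im=look('wrist','w2.png'); r=rim(c,im,.449,.191,.034,.013); print(r); 
p=proj(c,[r[1],r[2],.034]);print(p)
go(r[1],r[2],.06)"
```

```text
time: 2.02
tool_pos: [0.4485, 0.1971, 0.1616]
tool_rot: [3.139, -0.006, 1.68]
contact_force: [-1.1, -0.9, 0.4]
opening: 0.0596
time: 2.18
tool_pos: [0.4481, 0.1976, 0.1613]
tool_rot: [3.139, -0.006, 1.682]
contact_force: [-0.3, -0.4, 0.3]
opening: 0.0593
t 2.18 [0.4481 0.1976 0.1613] [179.9  -0.3  96.4] F [-0.3 -0.4  0.3] open 0.0593
(np.float32(36.190315), np.float64(0.448), np.float64(0.191))
[[279.48534577 211.43031065]]
shift [ -6.1  -1.3 101.5] turn [ 0.1 -0.3  0.3] rows 2.4 0.0
```

View pics/w2.png

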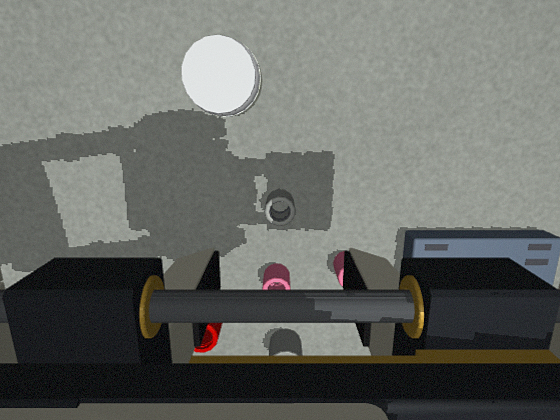

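Coupling a's rim is at about (279,209) between the open fingers, with the pink decoys at (276,277) and further back, clear of the jaw path. Descending.

```bash
python3 -m pendant '[[[-6.5,0,40],0],[[-6.5,0,80],0],[[-6.5,0,110],0],[[-6.5,0,130],0],[[-6.5,0,145],0],[[-6.5,0,151],0],[[-6.5,0,151],0],[[-6.5,0,151],0]]'; python3 -c "
from h import *
st(); look('wrist','w3.png')"
```

```text
time: 2.9
tool_pos: [0.45, 0.1903, 0.0111]
tool_rot: [3.138, -0.005, 1.679]
contact_force: [-0.1, -0.6, 0.6]
opening: 0.0597
t 2.9 [0.45   0.1903 0.0111] [179.8  -0.3  96.2] F [-0.1 -0.6  0.6] open 0.0597
```

View pics/w3.png

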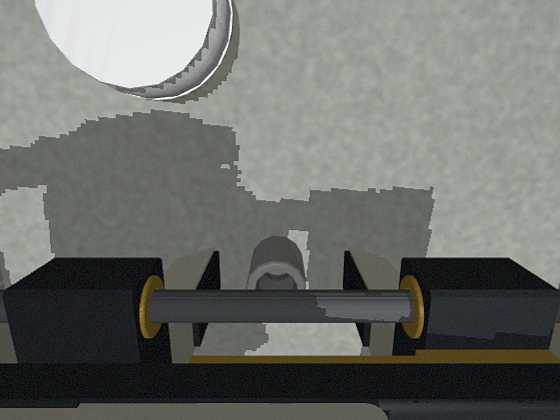

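Coupling a sits between the fingers (rim at 277,275) and close to their mid-line. Gripping.

```bash
python3 -m pendant '[[[0,0,0],0],[[0,0,0],0],[[0,0,0],0],[[0,0,0],0],[[0,0,0],0],[[0,0,0],0]]' 0 25; python3 -m pendant '[[[0,0,-2],0],[[0,0,-10],0],[[0,0,-30],0],[[0,0,-70],0],[[0,0,-110],0],[[0,0,-140],0],[[0,0,-140],0]]'; python3 -c "
from h import *
c,im=look('wrist','w4.png');st(); go(.668,-.137,.15)"
```

```text
time: 3.45
tool_pos: [0.4502, 0.1907, 0.0116]
tool_rot: [3.137, -0.005, 1.68]
contact_force: [0.0, -0.2, -0.5]
opening: 0.0241
time: 4.03
tool_pos: [0.453, 0.1908, 0.1582]
tool_rot: [3.125, -0.007, 1.68]
contact_force: [1.6, 0.7, -0.3]
opening: 0.0231
t 4.08 [0.4516 0.1904 0.1552] [179.3  -0.4  96.2] F [-0.1  0.3 -1.4] open 0.0232
shift [-349.   179.5    5.1] turn [ 0.7 -0.4  0.2] rows 9.4 0.0
```

View pics/w4.png

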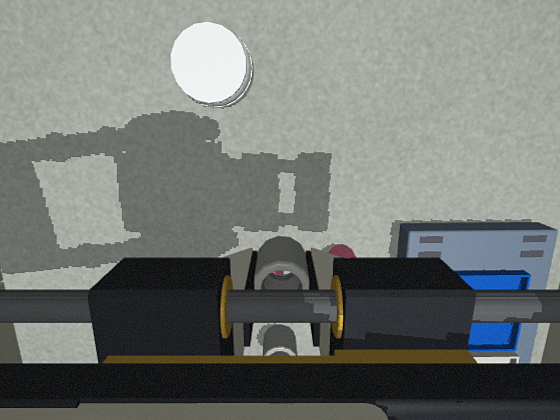

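Run:
```python
from h import *
a=cv2.imread('pics/w3.png')[200:380,190:370]; b=cv2.imread('pics/w4.png')[200:380,190:370]
w=robot.calibration('wrist'); o=robot.observe()
R=Ro.from_euler('xyz',o['tool_rot']).as_matrix()
def circ(dx,h,r=.013):
    th=np.linspace(0,2*np.pi,60); P=np.c_[dx+r*np.cos(th),r*np.sin(th),np.full(60,-h)]
    return proj(w,o['tool_pos']+P@R.T)
for dx,col in [(0,(0,0,255)),(.009,(0,255,0))]:
    cv2.polylines(b,[(circ(dx,.023)-[190,200]).astype(int)],True,col)
cv2.imwrite('pics/z4.png',cv2.resize(np.hstack([a,b]),None,fx=2.2,fy=2.2,interpolation=cv2.INTER_CUBIC))
```

```text
(no output)
```

View pics/z4.png

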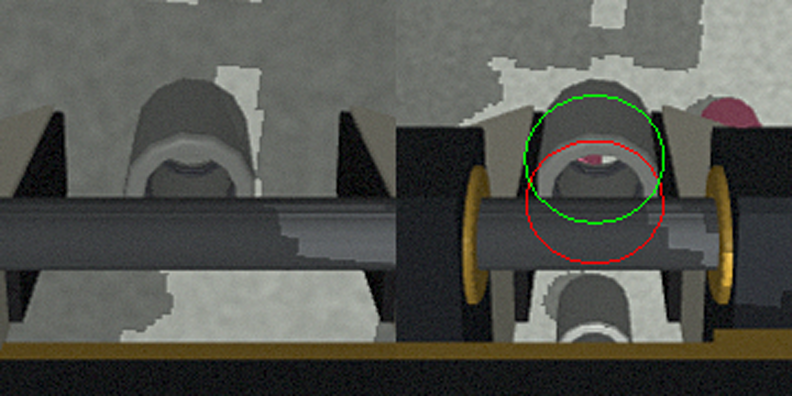

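The overlay shows coupling a centred in the jaws (the red predicted rim matches within about 2 mm), and the pink seen through it is a decoy behind. Now to the yellow tray.

```bash
python3 -m pendant '[[[-349,179,5],0],[[-349,179,5],0],[[-349,179,5],0],[[-349,179,5],0],[[-349,179,5],0],[[-349,179,5],0],[[-349,179,5],0],[[-349,179,5],0],[[-349,179,5],0],[[-349,179,5],0]]';python3 -m pendant '[[[0,0,0],0],[[0,0,0],0]]'; python3 -c "
from h import *
c,im=look('wrist','w5.png');st(); go(.668,-.137,.15)
a=np.radians(6);X=np.array([np.cos(a),np.sin(a)]);Y=np.array([-np.sin(a),np.cos(a)])
b=im[:,:,::-1].copy()
for t in [(.6653,-.1381),(.6609,-.0537),(.6475,.0298)]:
  P=[np.r_[np.array(t)+sx*.044*X+sy*.038*Y,.04] for sx,sy in [(1,1),(1,-1),(-1,-1),(-1,1)]]
  cv2.polylines(b,[proj(c,P).astype(int)],True,(0,0,255))
cv2.imwrite('pics/w5o.png',b)"
```

```text
time: 4.92
tool_pos: [0.6684, -0.1419, 0.1478]
tool_rot: [3.131, -0.006, 1.677]
contact_force: [-1.1, 0.4, -1.7]
opening: 0.0235
time: 5.08
tool_pos: [0.6674, -0.1429, 0.145]
tool_rot: [3.135, -0.007, 1.674]
contact_force: [-0.1, 0.7, -0.7]
opening: 0.0232
t 5.13 [ 0.6671 -0.1414  0.1457] [179.6  -0.4  96. ] F [ 0.1  0.8 -1. ] open 0.0233
shift [ 4.3  1.4 -4.3] turn [ 0.4 -0.4  0. ] rows 0.2 0.0
```

View pics/w5o.png

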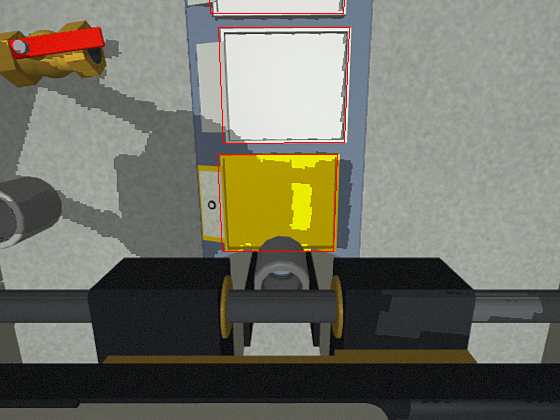

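Run:
```python
import cv2
b=cv2.imread('pics/w5o.png')[0:260,180:380]
cv2.imwrite('pics/z5.png',cv2.resize(b,None,fx=2.3,fy=2.3,interpolation=cv2.INTER_CUBIC))
```

```text
(no output)
```

View pics/z5.png

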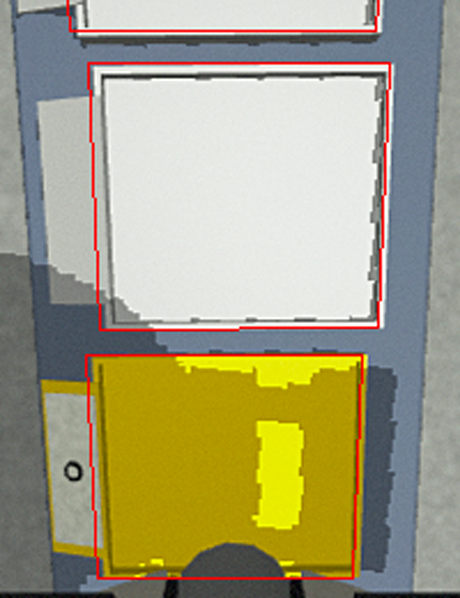

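The overlay matches the trays closely, with yellow about 1.3 mm further out in x, so its centre is about (0.6665,-0.138). Lowering to just above the floor.

```bash
python3 -m pendant '[[[2.5,-0.5,20],0],[[2.5,-0.5,45],0],[[2.5,-0.5,65],0],[[2.5,-0.5,80],0],[[2.5,-0.5,90],0],[[2.5,-0.5,95],0],[[2.5,-0.5,97],0],[[2.5,-0.5,97],0],[[2.5,-0.5,97],0],[[2.5,-0.5,97],0]]'; python3 -c "
from h import *
st();go(.6665,-.139,.0445)"
```

```text
time: 5.97
tool_pos: [0.6675, -0.1383, 0.0499]
tool_rot: [3.133, -0.007, 1.676]
contact_force: [-0.3, -0.9, -0.2]
opening: 0.023
t 5.97 [ 0.6675 -0.1383  0.0499] [179.5  -0.4  96. ] F [-0.3 -0.9 -0.2] open 0.023
shift [-0.7 -1.1  5.4] turn [ 0.5 -0.4  0. ] rows 0.1 0.0
```

```bash
python3 -m pendant '[[[-0.7,-1,2],0],[[-0.7,-1,3.5],0],[[-0.7,-1,4],0],[[-0.7,-1,4.5],0],[[-0.7,-1,4.5],0]]'; python3 -m pendant '[[[0,0,0.7],0],[[0,0,0.7],0]]';python3 -m pendant '[[[0,0,0.7],0],[[0,0,0.7],0]]'
```

```text
time: 6.38
tool_pos: [0.6665, -0.139, 0.0452]
tool_rot: [3.133, -0.007, 1.676]
contact_force: [-0.5, -0.1, -1.3]
opening: 0.0232
time: 6.55
tool_pos: [0.6667, -0.1391, 0.0447]
tool_rot: [3.133, -0.007, 1.676]
contact_force: [0.4, 0.8, 0.4]
opening: 0.0231
time: 6.72
tool_pos: [0.6668, -0.1391, 0.0447]
tool_rot: [3.133, -0.007, 1.676]
contact_force: [-1.9, 0.2, 3.6]
opening: 0.0231
```

Contact: z force rises to 3.6 N and the descent stops at 44.7 mm as predicted. Release and retreat.

```bash
python3 -m pendant '[[[0,0,-0.5],0],[[0,0,-0.5],0],[[0,0,-0.5],0],[[0,0,-0.5],0]]' 0.5; python3 -m pendant '[[[0,0,-10],0],[[0,0,-30],0],[[0,0,-60],0],[[0,0,-100],0],[[0,0,-110],0],[[0,0,-110],0]]'; python3 -c "
from h import *
c,im=look('wrist','w6.png');st(); r=rim(c,im,.6665,-.138,.067,.013);print(r);go(.471,.0445,.15)
c,im=look('scene','s6.png');r=rim(c,im,.6665,-.138,.067,.013);print(r)"
```

```text
time: 7.05
tool_pos: [0.6667, -0.1391, 0.0449]
tool_rot: [3.133, -0.007, 1.676]
contact_force: [0.8, -0.8, -0.0]
opening: 0.0441
time: 7.55
tool_pos: [0.6681, -0.1407, 0.1606]
tool_rot: [3.124, -0.003, 1.676]
contact_force: [-0.0, 0.8, -0.1]
opening: 0.0457
t 7.6 [ 0.6668 -0.1403  0.1576] [179.3  -0.3  96. ] F [ 0.4 -0.4 -0.7] open 0.0461
(np.float32(18.798908), np.float64(0.6655), np.float64(-0.14350000000000002))
shift [ 204.2 -175.5    6.3] turn [ 0.7 -0.3  0. ] rows 6.5 0.0
(np.float32(8.016708), np.float64(0.6685), np.float64(-0.1405))
```

View pics/w6.png

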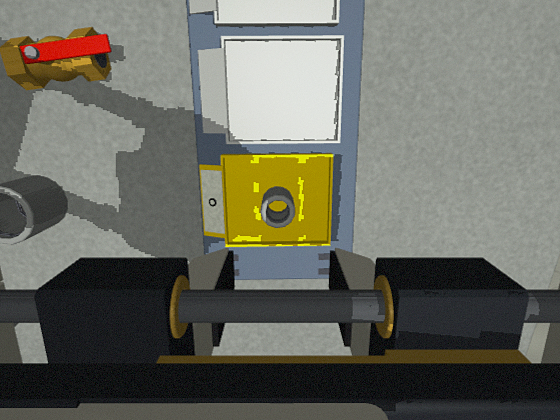

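Coupling a stands upright in the yellow tray (rim at 278,208; tray centre at about 278,201), which is centred once parallax is allowed for. Next is b.

```bash
python3 -m pendant '[[[206,-175,4],0],[[206,-175,4],0],[[206,-175,4],0],[[206,-175,4],0],[[206,-175,4],0],[[206,-175,4],0],[[206,-175,4],0],[[206,-175,4],0]]' 0.65; python3 -m pendant '[[[0,0,0],0],[[0,0,0],0]]' ; python3 -c "
from h import *
c,im=look('wrist','w7.png'); st();r=rim(c,im,.471,.0445,.038,.0165); print(r,proj(c,[r[1],r[2],.038])); 
go(r[1],r[2],.012)"
```

```text
time: 8.32
tool_pos: [0.4655, 0.0494, 0.1496]
tool_rot: [3.138, -0.008, 1.679]
contact_force: [0.5, -0.1, 0.4]
opening: 0.0596
time: 8.48
tool_pos: [0.4648, 0.0494, 0.1487]
tool_rot: [3.141, -0.009, 1.679]
contact_force: [-0.3, -0.7, -0.4]
opening: 0.0591
t 8.53 [0.4655 0.049  0.1488] [179.9  -0.5  96.2] F [0.4 0.  0.9] open 0.0596
(np.float32(33.36843), np.float64(0.47), np.float64(0.04400000000000001)) [[286.49726126 216.78719449]]
shift [ -6.6   3.7 136.8] turn [ 0.1 -0.5  0.2] rows 3.3 0.0
```

View pics/w7.png

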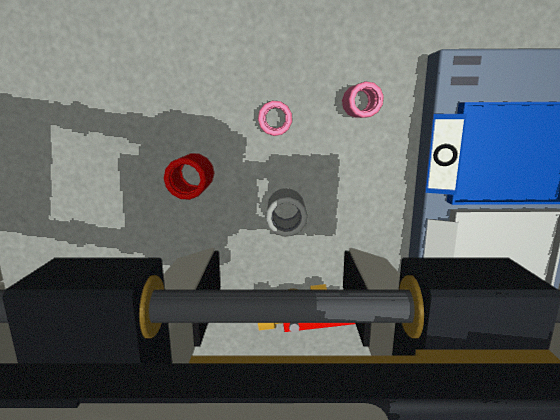

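Coupling b is at (286,215), with the red decoy at (189,176) clear of the jaws. Descending and gripping.

```bash
python3 -m pendant '[[[-6,4,40],0],[[-6,4,80],0],[[-6,4,105],0],[[-6,4,122],0],[[-6,4,133],0],[[-6,4,137],0],[[-6,4,137],0],[[-6,4,137],0]]'; python3 -c "
from h import *
look('wrist','w8.png');st()"
```

```text
time: 9.2
tool_pos: [0.4708, 0.0442, 0.0118]
tool_rot: [3.14, -0.008, 1.678]
contact_force: [0.4, -0.6, 0.1]
opening: 0.0595
t 9.25 [0.471  0.0443 0.0123] [179.8  -0.5  96.1] F [1.1 0.1 0. ] open 0.06
```

View pics/w8.png

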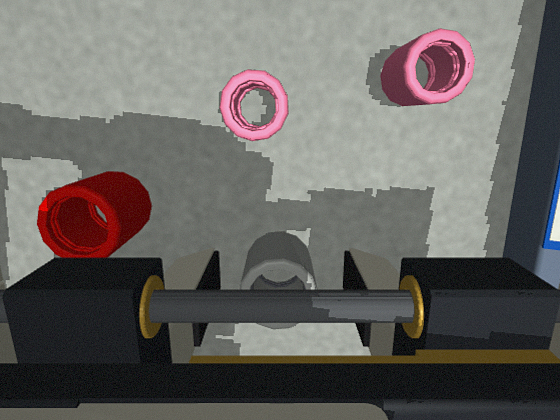

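Coupling b is centred between the fingers (rim near 278,292). Gripping.

```bash
python3 -m pendant '[[[0,0,0],0],[[0,0,0],0],[[0,0,0],0],[[0,0,0],0],[[0,0,0],0],[[0,0,0],0]]' 0 22; python3 -m pendant '[[[0,0,-2],0],[[0,0,-10],0],[[0,0,-30],0],[[0,0,-70],0],[[0,0,-110],0],[[0,0,-140],0],[[0,0,-140],0],[[0,0,-140],0]]'; python3 -c "
from h import *
st(); go(.661,-.055,.15)"
```

```text
time: 9.75
tool_pos: [0.471, 0.0443, 0.0125]
tool_rot: [3.138, -0.008, 1.678]
contact_force: [-1.8, -0.3, 3.2]
opening: 0.0305
time: 10.42
tool_pos: [0.4716, 0.0431, 0.1544]
tool_rot: [3.134, -0.007, 1.678]
contact_force: [-0.5, 0.1, -3.2]
opening: 0.0308
t 10.42 [0.4716 0.0431 0.1544] [179.6  -0.4  96.2] F [-0.5  0.1 -3.2] open 0.0308
shift [-117.9  177.8    4.9] turn [ 0.4 -0.4  0.2] rows 5.1 0.0
```

```bash
python3 -m pendant '[[[-118,178,5],0],[[-118,178,5],0],[[-118,178,5],0],[[-118,178,5],0],[[-118,178,5],0],[[-118,178,5],0],[[-118,178,5],0],[[-118,178,5],0]]'; python3 -c "
from h import *
c,im=look('wrist','w9.png');st(); go(.661,-.055,.0485)"
```

```text
time: 11.08
tool_pos: [0.6597, -0.0548, 0.1473]
tool_rot: [3.139, -0.009, 1.678]
contact_force: [-0.8, 0.4, -1.4]
opening: 0.0304
t 11.13 [ 0.6595 -0.0543  0.1482] [179.8  -0.5  96.2] F [-0.1 -0.2 -1.5] open 0.0306
shift [-1.7  1.  99.7] turn [ 0.2 -0.5  0.2] rows 2.4 0.0
```

View pics/w9.png

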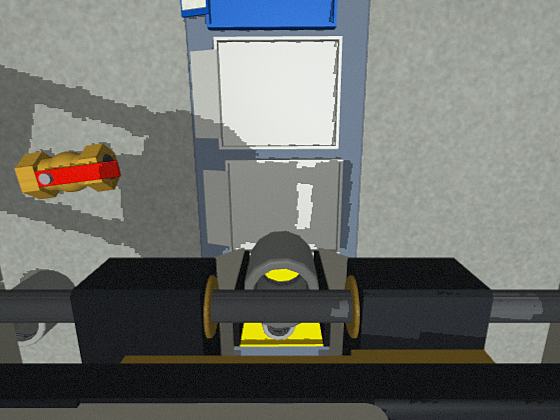

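Coupling b is held over the middle grey tray next to yellow, with a visible behind it at (278,325). Lowering.

```bash
python3 -m pendant '[[[-1.5,1,20],0],[[-1.5,1,45],0],[[-1.5,1,65],0],[[-1.5,1,80],0],[[-1.5,1,90],0],[[-1.5,1,96],0],[[-1.5,1,99],0],[[-1.5,1,99],0],[[-1.5,1,99],0]]'; python3 -c "
from h import *
st();go(.661,-.055,.0465)"
```

```text
time: 11.88
tool_pos: [0.6613, -0.0548, 0.0502]
tool_rot: [3.137, -0.008, 1.679]
contact_force: [-0.8, -0.2, -0.1]
opening: 0.0306
t 11.88 [ 0.6613 -0.0548  0.0502] [179.7  -0.5  96.2] F [-0.8 -0.2 -0.1] open 0.0306
shift [-0.2 -0.4  3.7] turn [ 0.3 -0.5  0.2] rows 0.1 0.0
```

```bash
python3 -m pendant '[[[0,0,2],0],[[0,0,3],0],[[0,0,3.7],0],[[0,0,3.7],0]]'; python3 -m pendant '[[[0,0,0.8],0],[[0,0,0.8],0],[[0,0,0.8],0]]';python3 -m pendant '[[[0,0,0.7],0],[[0,0,0.7],0],[[0,0,0.7],0]]'
```

```text
time: 12.22
tool_pos: [0.6614, -0.0547, 0.0466]
tool_rot: [3.136, -0.008, 1.679]
contact_force: [-0.6, -0.2, -1.2]
opening: 0.0307
time: 12.47
tool_pos: [0.6613, -0.0547, 0.0458]
tool_rot: [3.136, -0.008, 1.679]
contact_force: [-0.6, 0.0, -1.9]
opening: 0.0306
time: 12.72
tool_pos: [0.6615, -0.0548, 0.0456]
tool_rot: [3.136, -0.008, 1.679]
contact_force: [-2.7, 0.3, 3.7]
opening: 0.0306
```

Contact at 45.6 mm (3.7 N). Release, then move up.

```bash
python3 -m pendant '[[[0,0,-0.5],0],[[0,0,-0.5],0],[[0,0,-0.5],0],[[0,0,-0.5],0]]' 0.58; python3 -m pendant '[[[0,0,-10],0],[[0,0,-30],0],[[0,0,-60],0],[[0,0,-100],0],[[0,0,-110],0],[[0,0,-110],0],[[0,0,-110],0]]'; python3 -c "
from h import *
c,im=look('wrist','w10.png');st(); r=rim(c,im,.661,-.0545,.071,.0165);print(r);go(.410,-.281,.17)"
```

```text
time: 13.05
tool_pos: [0.6615, -0.0548, 0.046]
tool_rot: [3.136, -0.008, 1.679]
contact_force: [-0.4, -0.6, -0.6]
opening: 0.0514
time: 13.63
tool_pos: [0.6613, -0.0558, 0.1571]
tool_rot: [3.134, -0.008, 1.679]
contact_force: [0.6, -1.2, -0.6]
opening: 0.0528
t 13.68 [ 0.6605 -0.0557  0.1555] [179.7  -0.5  96.2] F [0.3 0.4 0.6] open 0.0532
(np.float32(17.326118), np.float64(0.663), np.float64(-0.05499999999999999))
shift [-197.  -273.2  -17.5] turn [ 0.3 -0.5  0.2] rows 8.1 0.0
```

View pics/w10.png

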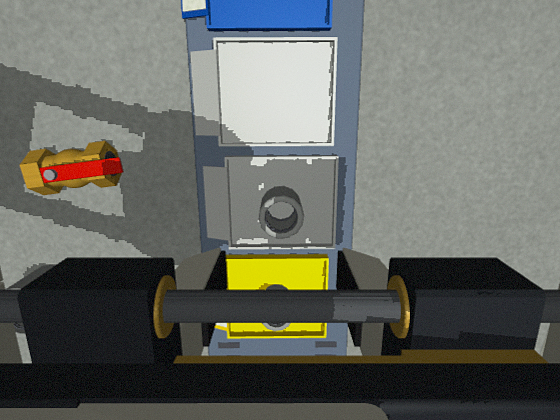

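Coupling b stands in its tray (rim at 281,212; tray centre at about 282,202). Next is c.

```bash
python3 -m pendant '[[[-197,-273,-10],0],[[-197,-273,-10],0],[[-197,-273,-10],0],[[-197,-273,-10],0],[[-197,-273,-10],0],[[-197,-273,-10],0],[[-197,-273,-10],0],[[-197,-273,-10],0],[[-197,-273,-10],0]]' 0.75; python3 -m pendant '[[[0,0,0],0],[[0,0,0],0]]' ; python3 -c "
from h import *
c,im=look('wrist','w11.png'); st();r=rim(c,im,.410,-.281,.044,.020); print(r,proj(c,[r[1],r[2],.044])); 
go(r[1],r[2],.013)"
```

```text
time: 14.43
tool_pos: [0.4053, -0.284, 0.1611]
tool_rot: [3.141, -0.01, 1.674]
contact_force: [0.3, -0.1, -0.1]
opening: 0.069
time: 14.6
tool_pos: [0.4042, -0.2839, 0.1599]
tool_rot: [-3.14, -0.012, 1.672]
contact_force: [-1.0, 0.4, 0.9]
opening: 0.069
t 14.65 [ 0.4051 -0.2834  0.1601] [-180.    -0.7   95.9] F [-0.3  0.1 -0.8] open 0.0693
(np.float32(23.31874), np.float64(0.408), np.float64(-0.28400000000000003)) [[285.72515273 208.81000244]]
shift [ -2.6   2.9 147.1] turn [-0.  -0.7 -0.1] rows 3.5 0.0
```

View pics/w11.png

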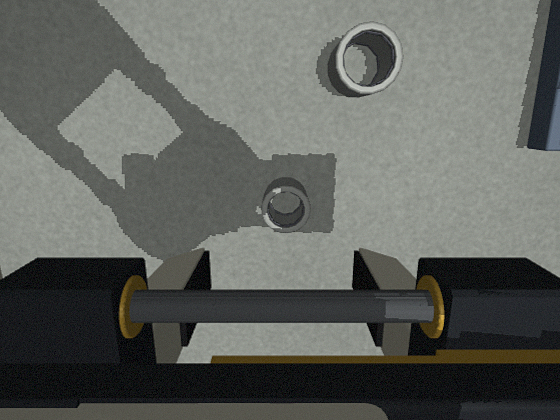

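Coupling c is at about (285,206), slightly further up than the fit, and d is at (368,60). Descending.

```bash
python3 -m pendant '[[[-0.5,3,40],0],[[-0.5,3,80],0],[[-0.5,3,110],0],[[-0.5,3,130],0],[[-0.5,3,142],0],[[-0.5,3,147],0],[[-0.5,3,147],0],[[-0.5,3,147],0]]'; python3 -c "
from h import *
look('wrist','w12.png');st()"
```

```text
time: 15.32
tool_pos: [0.4087, -0.2814, 0.0133]
tool_rot: [-3.141, -0.012, 1.675]
contact_force: [0.3, 0.7, -0.1]
opening: 0.0689
t 15.37 [ 0.4088 -0.2818  0.0138] [180.   -0.6  96. ] F [ 0.6 -0.1  0.8] open 0.069
```

View pics/w12.png

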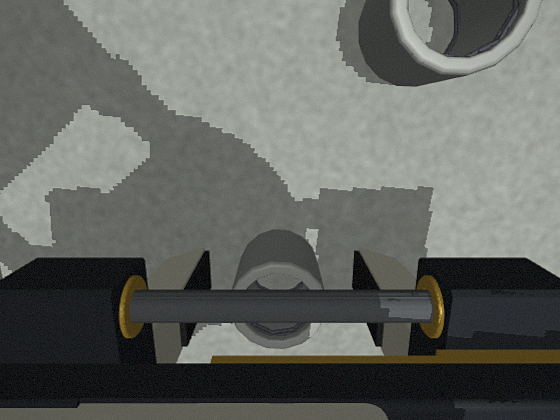

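Coupling c is centred between the fingers (rim rows 262–348). Gripping.

```bash
python3 -m pendant '[[[0,0,0],0],[[0,0,0],0],[[0,0,0],0],[[0,0,0],0],[[0,0,0],0],[[0,0,0],0]]' 0 25; python3 -m pendant '[[[0,0,-2],0],[[0,0,-10],0],[[0,0,-30],0],[[0,0,-70],0],[[0,0,-110],0],[[0,0,-150],0],[[0,0,-150],0],[[0,0,-150],0]]'; python3 -c "
from h import *
st(); go(.648,.028,.165)"
```

```text
time: 15.87
tool_pos: [0.4087, -0.2819, 0.014]
tool_rot: [3.141, -0.011, 1.675]
contact_force: [-0.1, 0.1, 1.9]
opening: 0.037
time: 16.53
tool_pos: [0.4097, -0.2843, 0.1666]
tool_rot: [3.138, -0.006, 1.675]
contact_force: [0.2, 0.7, -1.6]
opening: 0.0374
t 16.53 [ 0.4097 -0.2843  0.1666] [179.8  -0.4  95.9] F [ 0.2  0.7 -1.6] open 0.0374
shift [285.9 269.4   4.5] turn [ 0.2 -0.4 -0.1] rows 9.4 0.0
```

```bash
python3 -m pendant '[[[286,269,4],0],[[286,269,4],0],[[286,269,4],0],[[286,269,4],0],[[286,269,4],0],[[286,269,4],0],[[286,269,4],0],[[286,269,4],0],[[286,269,4],0],[[286,269,4],0]]'; python3 -m pendant '[[[0,0,0],0],[[0,0,0],0]]'; python3 -c "
from h import *
c,im=look('wrist','w13.png');st(); go(.648,.028,.05)"
```

```text
time: 17.37
tool_pos: [0.6486, 0.0328, 0.1628]
tool_rot: [3.14, -0.009, 1.678]
contact_force: [-1.6, -0.3, -1.9]
opening: 0.0373
time: 17.53
tool_pos: [0.6474, 0.0342, 0.1597]
tool_rot: [-3.138, -0.01, 1.68]
contact_force: [-0.2, -0.3, -2.0]
opening: 0.0365
t 17.58 [0.6471 0.0328 0.1603] [-179.8   -0.5   96.2] F [-0.2 -0.8 -1.4] open 0.0374
shift [ -5.9   0.8 110.3] turn [-0.2 -0.5  0.2] rows 2.6 0.0
```

View pics/w13.png

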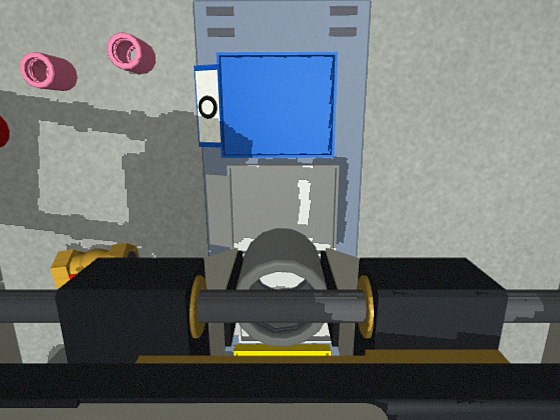

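Run:
```python
from h import *
c=robot.calibration('wrist'); im=cv2.imread('pics/w13.png')
print(ray(c,(284,207),.04),ray(c,(277.5,105.5),.04))
b=im.copy();a=np.radians(6);X=np.array([np.cos(a),np.sin(a)]);Y=np.array([-np.sin(a),np.cos(a)])
for t in [(.648,.028),(.634,.1104)]:
  P=[np.r_[np.array(t)+sx*.044*X+sy*.038*Y,.04] for sx,sy in [(1,1),(1,-1),(-1,-1),(-1,1)]]
  cv2.polylines(b,[proj(c,P).astype(int)],True,(0,0,255))
cv2.imwrite('pics/z13.png',cv2.resize(b[30:280,180:380],None,fx=2.3,fy=2.3,interpolation=cv2.INTER_CUBIC))
```

```text
[0.64928117 0.03255135 0.04      ] [0.63579821 0.11011921 0.04      ]
```

View pics/z13.png

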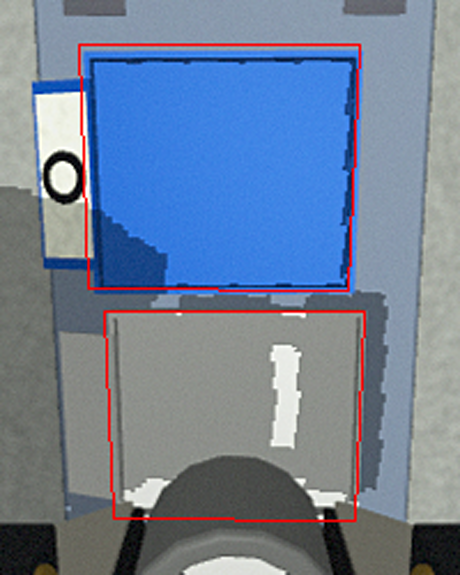

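Tray overlays agree within about 2 mm: grey1 at (0.6485,0.0285), blue at (0.6345,0.109). Lowering c.

```bash
python3 -m pendant '[[[-5,1,20],0],[[-5,1,45],0],[[-5,1,70],0],[[-5,1,88],0],[[-5,1,100],0],[[-5,1,107],0],[[-5,1,110],0],[[-5,1,110],0],[[-5,1,110],0]]'; python3 -c "
from h import *
st();go(.6485,.0285,.0478)"
```

```text
time: 18.33
tool_pos: [0.6487, 0.0285, 0.0514]
tool_rot: [-3.14, -0.009, 1.678]
contact_force: [1.2, 1.4, -2.6]
opening: 0.0366
t 18.33 [0.6487 0.0285 0.0514] [-179.9   -0.5   96.2] F [ 1.2  1.4 -2.6] open 0.0366
shift [-0.  -0.2  3.6] turn [-0.1 -0.5  0.2] rows 0.1 0.0
```

```bash
python3 -m pendant '[[[0,0,2],0],[[0,0,3],0],[[0,0,3.6],0],[[0,0,3.6],0]]'; python3 -m pendant '[[[0,0,0.8],0],[[0,0,0.8],0],[[0,0,0.8],0]]';python3 -m pendant '[[[0,0,0.7],0],[[0,0,0.7],0],[[0,0,0.7],0]]'
```

```text
time: 18.67
tool_pos: [0.6488, 0.0286, 0.048]
tool_rot: [-3.14, -0.009, 1.678]
contact_force: [-0.6, 0.5, -1.4]
opening: 0.037
time: 18.92
tool_pos: [0.6488, 0.0287, 0.0472]
tool_rot: [-3.14, -0.009, 1.678]
contact_force: [-0.7, 0.6, -1.1]
opening: 0.0368
time: 19.17
tool_pos: [0.6489, 0.0287, 0.047]
tool_rot: [-3.141, -0.008, 1.679]
contact_force: [-2.0, 0.4, 3.7]
opening: 0.037
```

Contact at 47.0 mm. Release and rise.

```bash
python3 -m pendant '[[[0,0,-0.5],0],[[0,0,-0.5],0],[[0,0,-0.5],0],[[0,0,-0.5],0]]' 0.65; python3 -m pendant '[[[0,0,-10],0],[[0,0,-30],0],[[0,0,-60],0],[[0,0,-100],0],[[0,0,-110],0],[[0,0,-110],0],[[0,0,-110],0]]'; python3 -c "
from h import *
c,im=look('wrist','w14.png');st(); r=rim(c,im,.648,.028,.077,.02);print(r);go(.456,-.166,.165)"
```

```text
time: 19.5
tool_pos: [0.6489, 0.0287, 0.0474]
tool_rot: [-3.141, -0.008, 1.678]
contact_force: [-0.8, 0.5, -0.5]
opening: 0.0575
time: 20.08
tool_pos: [0.6493, 0.0278, 0.1583]
tool_rot: [3.141, -0.008, 1.679]
contact_force: [-1.4, -0.4, -0.5]
opening: 0.06
t 20.13 [0.6486 0.0278 0.1568] [-179.9   -0.5   96.2] F [ 0.1  0.2 -0.6] open 0.0596
(np.float32(13.10009), np.float64(0.6485000000000001), np.float64(0.024000000000000007))
shift [-171.9 -212.3   -9.3] turn [-0.1 -0.5  0.2] rows 6.6 0.0
```

View pics/w14.png

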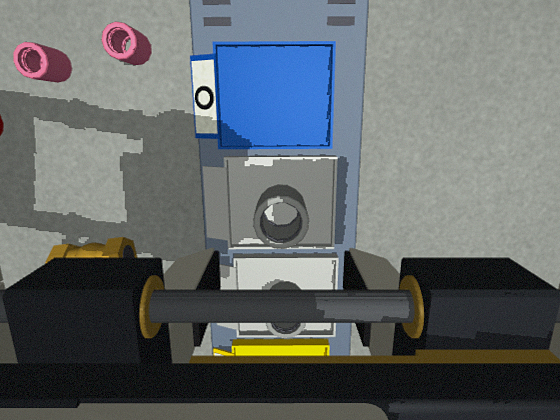

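Coupling c stands in its tray (rim at 281,218; tray centre at about 282,203). Next is d.

```bash
python3 -m pendant '[[[-172,-212,-6],0],[[-172,-212,-6],0],[[-172,-212,-6],0],[[-172,-212,-6],0],[[-172,-212,-6],0],[[-172,-212,-6],0],[[-172,-212,-6],0],[[-172,-212,-6],0],[[-172,-212,-6],0]]' 0.87; python3 -m pendant '[[[0,0,0],0],[[0,0,0],0]]' ; python3 -c "
from h import *
c,im=look('wrist','w15.png'); st();r=rim(c,im,.456,-.166,.05,.024); print(r,proj(c,[r[1],r[2],.05])); 
go(.456,-.166,.014)"
```

```text
time: 20.88
tool_pos: [0.455, -0.1665, 0.1606]
tool_rot: [-3.137, -0.01, 1.676]
contact_force: [-0.1, -0.4, -0.5]
opening: 0.0794
time: 21.05
tool_pos: [0.455, -0.1657, 0.1597]
tool_rot: [-3.136, -0.012, 1.676]
contact_force: [0.2, 0.1, -0.4]
opening: 0.0798
t 21.1 [ 0.4552 -0.1656  0.1599] [-179.7   -0.6   96.1] F [0.7 0.2 0.1] open 0.0797
(np.float32(14.980915), np.float64(0.4545), np.float64(-0.1705)) [[280.25498232 216.020902  ]]
shift [ -2.1   1.5 145.8] turn [-0.3 -0.6  0.1] rows 3.5 0.0
```

View pics/w15.png

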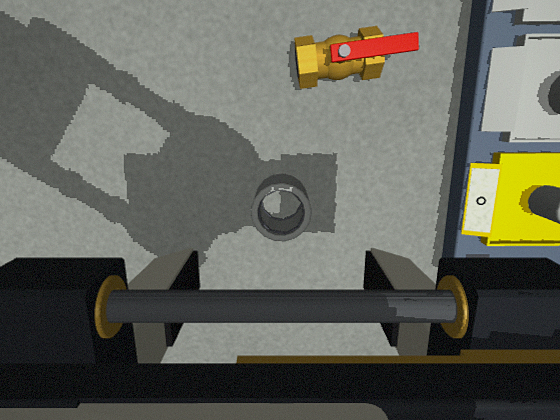

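Coupling d's rim is centred at (280,211), i.e. y ≈ -0.167. Descending.

```bash
python3 -m pendant '[[[-2,0.5,40],0],[[-2,0.5,80],0],[[-2,0.5,108],0],[[-2,0.5,128],0],[[-2,0.5,140],0],[[-2,0.5,146],0],[[-2,0.5,146],0],[[-2,0.5,146],0]]'; python3 -c "
from h import *
look('wrist','w16.png');st()"
```

```text
time: 21.77
tool_pos: [0.4556, -0.1657, 0.014]
tool_rot: [-3.137, -0.011, 1.678]
contact_force: [-0.0, -1.0, 0.0]
opening: 0.0797
t 21.82 [ 0.4558 -0.166   0.0145] [-179.8   -0.6   96.1] F [-0.2  1.   0.4] open 0.0805
```

View pics/w16.png

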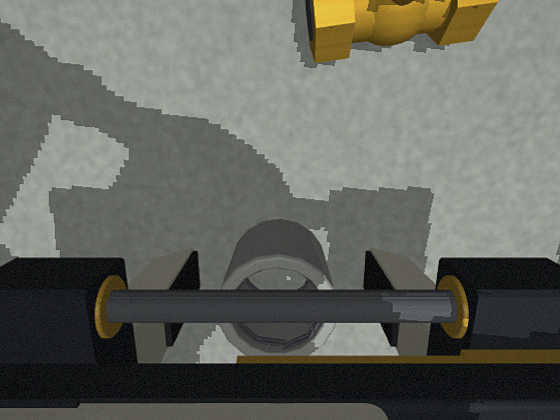

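Coupling d is between the fingers (rim rows 255–358), within about 2 mm of centre. Gripping.

```bash
python3 -m pendant '[[[0,0,0],0],[[0,0,0],0],[[0,0,0],0],[[0,0,0],0],[[0,0,0],0],[[0,0,0],0]]' 0 28; python3 -m pendant '[[[0,0,-2],0],[[0,0,-10],0],[[0,0,-30],0],[[0,0,-70],0],[[0,0,-110],0],[[0,0,-150],0],[[0,0,-160],0],[[0,0,-160],0]]'; python3 -c "
from h import *
st(); go(.6345,.108,.175)"
```

```text
time: 22.32
tool_pos: [0.4556, -0.166, 0.0146]
tool_rot: [-3.137, -0.011, 1.678]
contact_force: [-2.4, -0.4, 3.6]
opening: 0.045
time: 22.98
tool_pos: [0.4581, -0.1685, 0.1786]
tool_rot: [3.14, -0.006, 1.678]
contact_force: [-0.1, -0.5, -2.8]
opening: 0.0451
t 22.98 [ 0.4581 -0.1685  0.1786] [179.9  -0.4  96.1] F [-0.1 -0.5 -2.8] open 0.0451
shift [256.  204.8   5.5] turn [ 0.1 -0.4  0.1] rows 7.9 0.0
```

```bash
python3 -m pendant '[[[256,205,4],0],[[256,205,4],0],[[256,205,4],0],[[256,205,4],0],[[256,205,4],0],[[256,205,4],0],[[256,205,4],0],[[256,205,4],0],[[256,205,4],0],[[256,205,4],0]]'; python3 -m pendant '[[[0,0,0],0],[[0,0,0],0]]'; python3 -c "
from h import *
c,im=look('wrist','w17.png');st(); go(.6345,.108,.0515)"
```

```text
time: 23.82
tool_pos: [0.6339, 0.11, 0.1735]
tool_rot: [-3.139, -0.006, 1.681]
contact_force: [0.8, 0.3, -2.9]
opening: 0.0452
time: 23.98
tool_pos: [0.6326, 0.1092, 0.1717]
tool_rot: [-3.135, -0.006, 1.68]
contact_force: [-0.1, 0.9, -1.7]
opening: 0.0451
t 24.03 [0.6329 0.109  0.1724] [-179.7   -0.4   96.2] F [-0.4  0.2 -2.9] open 0.0451
shift [ -1.9   2.2 120.9] turn [-0.3 -0.4  0.2] rows 2.9 0.0
```

View pics/w17.png

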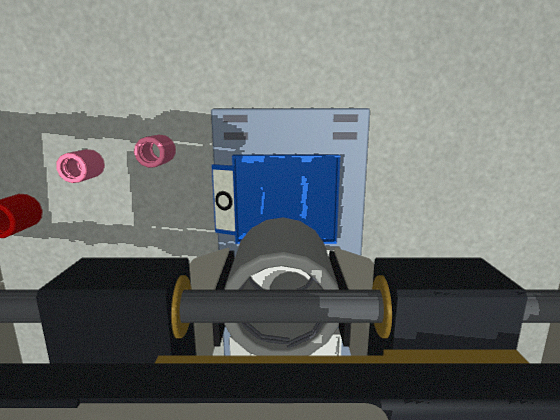

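Run:
```python
from h import *
c=robot.calibration('wrist'); im=cv2.imread('pics/w17.png')
b=im.copy();a=np.radians(6);X=np.array([np.cos(a),np.sin(a)]);Y=np.array([-np.sin(a),np.cos(a)])
for t in [(.6345,.109)]:
  P=[np.r_[np.array(t)+sx*.044*X+sy*.038*Y,.04] for sx,sy in [(1,1),(1,-1),(-1,-1),(-1,1)]]
  cv2.polylines(b,[proj(c,P).astype(int)],True,(0,0,255))
cv2.imwrite('pics/z17.png',cv2.resize(b[130:270,200:370],None,fx=3.5,fy=3.5,interpolation=cv2.INTER_CUBIC))
```

```text
(no output)
```

View pics/z17.png

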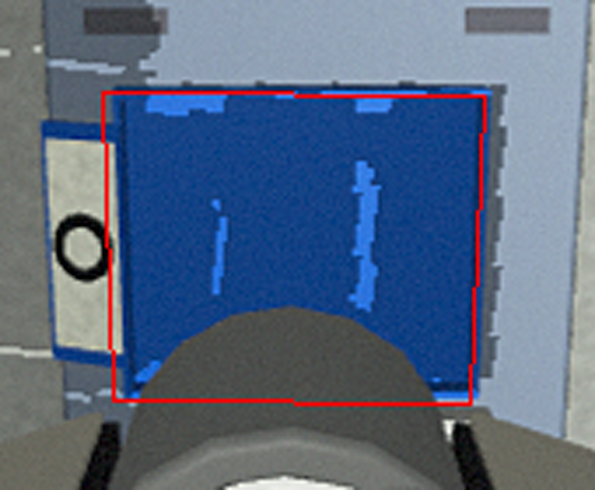

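The blue tray is about 1–2 mm further out than planned; the target becomes (0.6355,0.1085). Lowering d.

```bash
python3 -m pendant '[[[-1.5,3,20],0],[[-1.5,3,50],0],[[-1.5,3,80],0],[[-1.5,3,98],0],[[-1.5,3,110],0],[[-1.5,3,117],0],[[-1.5,3,121],0],[[-1.5,3,121],0],[[-1.5,3,121],0]]'; python3 -c "
from h import *
st();go(.6355,.1085,.0485)"
```

```text
time: 24.78
tool_pos: [0.636, 0.1083, 0.0526]
tool_rot: [-3.138, -0.006, 1.68]
contact_force: [0.8, 0.7, -3.2]
opening: 0.0451
t 24.78 [0.636  0.1083 0.0526] [-179.8   -0.4   96.2] F [ 0.8  0.7 -3.2] open 0.0451
shift [ 0.2 -0.5  4.1] turn [-0.2 -0.4  0.2] rows 0.1 0.0
```

```bash
python3 -m pendant '[[[0,0,2],0],[[0,0,3.5],0],[[0,0,4.1],0],[[0,0,4.1],0]]'; python3 -m pendant '[[[0,0,0.8],0],[[0,0,0.8],0],[[0,0,0.8],0]]';python3 -m pendant '[[[0,0,0.7],0],[[0,0,0.7],0],[[0,0,0.7],0]]'
```

```text
time: 25.12
tool_pos: [0.6361, 0.1084, 0.0487]
tool_rot: [-3.139, -0.006, 1.68]
contact_force: [-1.1, -0.1, -3.1]
opening: 0.045
time: 25.37
tool_pos: [0.6361, 0.1084, 0.0479]
tool_rot: [-3.139, -0.006, 1.68]
contact_force: [-0.2, -0.4, -2.7]
opening: 0.0452
time: 25.62
tool_pos: [0.6362, 0.1084, 0.0477]
tool_rot: [-3.139, -0.006, 1.68]
contact_force: [-1.6, -1.0, 1.4]
opening: 0.0452
```

Contact at 47.7 mm, as predicted. Release, rise, then back away and check.

```bash
python3 -m pendant '[[[0,0,-0.4],0],[[0,0,-0.4],0],[[0,0,-0.4],0],[[0,0,-0.4],0],[[0,0,-0.4],0]]' 0.75; python3 -m pendant '[[[0,0,-10],0],[[0,0,-30],0],[[0,0,-60],0],[[0,0,-100],0],[[0,0,-130],0],[[0,0,-150],0],[[0,0,-150],0]]'; python3 -m pendant '[[[0,-40,-150],0],[[0,-80,-150],0],[[0,-120,-150],0],[[0,-160,-150],0],[[0,-200,-150],0],[[0,-200,-150],0],[[0,-200,-150],0]]';python3 -c "
from h import *
st()
z=[]
P={'a':(.6665,-.138,.067,.013),'b':(.661,-.0545,.071,.0165),'c':(.648,.028,.077,.02),'d':(.6355,.1095,.083,.024)}
for n in ['scene','top']:
  c,im=look(n,n+'9.png')
  for k,v in P.items(): print(n,k,rim(c,im,*v))
t=cv2.imread('pics/top9.png')[90:280,120:440]; s=cv2.imread('pics/scene9.png')[90:345,145:460]
cv2.imwrite('pics/f1.png',cv2.resize(t,None,fx=2.5,fy=2.5,interpolation=cv2.INTER_CUBIC))
cv2.imwrite('pics/f2.png',cv2.resize(s,None,fx=2.3,fy=2.3,interpolation=cv2.INTER_CUBIC))
"
```

```text
time: 26.03
tool_pos: [0.6362, 0.1084, 0.0481]
tool_rot: [-3.139, -0.006, 1.68]
contact_force: [-0.4, 0.7, 0.7]
opening: 0.0683
time: 26.62
tool_pos: [0.6391, 0.1077, 0.2049]
tool_rot: [3.133, -0.006, 1.68]
contact_force: [-0.2, 0.0, 0.2]
opening: 0.0691
time: 27.2
tool_pos: [0.4356, 0.0849, 0.355]
tool_rot: [3.132, -0.005, 1.68]
contact_force: [1.2, -0.4, 1.5]
opening: 0.069
t 27.2 [0.4356 0.0849 0.355 ] [179.4  -0.3  96.3] F [ 1.2 -0.4  1.5] open 0.069
scene a (np.float32(15.065144), np.float64(0.6685), np.float64(-0.1375))
scene b (np.float32(19.379745), np.float64(0.663), np.float64(-0.05499999999999999))
scene c (np.float32(17.02882), np.float64(0.6505000000000001), np.float64(0.02650000000000001))
scene d (np.float32(29.415112), np.float64(0.6385), np.float64(0.10750000000000001))
top a (np.float32(16.221722), np.float64(0.6675), np.float64(-0.1395))
top b (np.float32(11.781822), np.float64(0.6635000000000001), np.float64(-0.055999999999999994))
top c (np.float32(10.350788), np.float64(0.6505000000000001), np.float64(0.02550000000000001))
top d (np.float32(25.616188), np.float64(0.636), np.float64(0.10700000000000001))
```

View pics/f1.png

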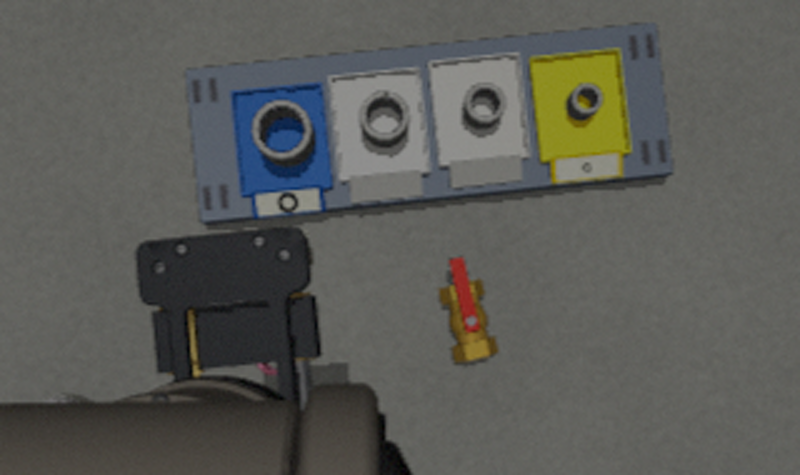

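View pics/f2.png

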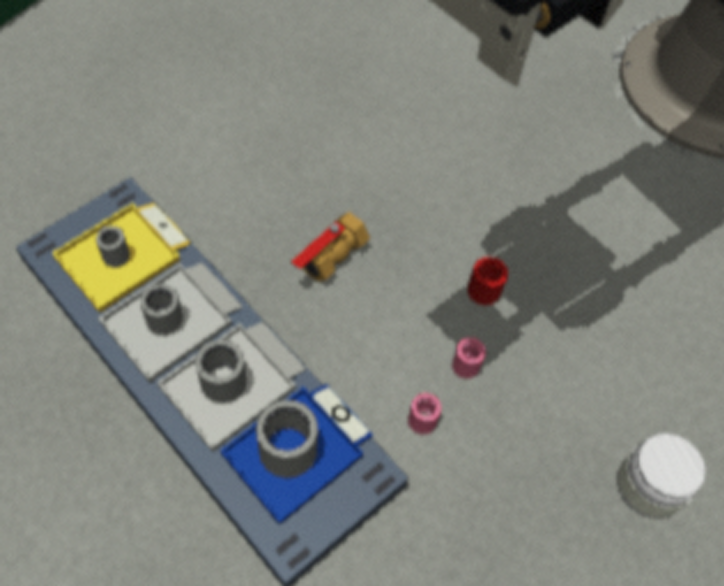

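Both views show all four couplings upright and central in their trays, rising from yellow to blue. The tin, valve and decoys have not moved. I'll let the arm settle, then hand in.

```bash
python3 -m pendant '[[[0,0,0],0],[[0,0,0],0],[[0,0,0],0],[[0,0,0],0]]'; python3 -c "
from h import *
st(); print(robot.hand_in())"
```

```text
time: 27.63
tool_pos: [0.4375, 0.085, 0.3546]
tool_rot: [3.131, -0.005, 1.68]
contact_force: [-0.3, 0.4, 0.0]
opening: 0.0687
t 27.63 [0.4375 0.085  0.3546] [179.4  -0.3  96.3] F [-0.3  0.4  0. ] open 0.0687
the job is handed in; nothing more can be done
None
```

The four steel couplings are in the trays in size order, smallest in yellow through the two greys to largest in blue. I handed the job in at 27.6 s of the 88 s allowed. Each was lowered until it touched the tray floor (1.4–3.7 N on the wrist) and then released.

**Last checks:** the top and scene views showed all four upright and within about 3 mm of their tray centres. The tin, the brass valve and the pink and red look-alikes showed no sign of having moved in the scene view, and the arm was clear of everything. The top view had the tin and look-alikes hidden behind the arm.

**Disagreements:**
- **Camera positions:** the top and scene cameras first differed by about 4–6 mm on coupling positions, so I took close-up wrist views before each grasp. The wrist camera's own automatic fits were also up to about 5 mm off at times, and I corrected those by eye.
- **Gripper opening:** with a part held, the gripper read 2–3 mm less than the part's stated diameter each time. I took this as the pads giving; every grip held.

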